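# Clear a stack of supplies back to their holders

### The arm

A 6-joint arm with a two-finger parallel gripper is mounted at the origin on a cart in front of the work surface, level with it; the furniture and walls round the work are solid. World frame = base frame: x ahead of the robot, y to its left, z up, the work surface at z = 0. Lengths are in mm, angles in rad, forces in N, time in s.
With the tool pointing down it reaches from about 300 to 1000 mm from the base axis. Payload 5.1 kg.
Tool frame: the origin (TCP) lies on the centre line of the jaws, within the pads' length; the fingertips stand 14 mm ahead of it and the grasp point (between the pads) lies 5 mm behind it; z points along the fingers, y is the line along which they close (so a half turn about z gives the same grasp; the last joint's range is limited). The gripper opens to 95 mm and grips with 3 to 60 N. Pads are 20 mm wide; open, the fingers measure 119 mm over their backs; the gripper's body (75 mm by 180 mm) begins 59 mm behind the grasp point.
Start: joints at [-1.293, 0.124, 1.65, -0, 1.367, -0.083], TCP at [229.432, -608.149, 228.656] pointing down, gripper open.
Joint ranges: [-2.61, 2.61], [-1.02, 2.33], [0.03, 2.71], [-1.35, 4.49], [0.32, 2.68], [-2.91, 2.91]. Speed limits (rad/s): [2.57, 2.57, 3.14, 3.14, 3.14, 3.14].

### API

Orientations are given as [roll, pitch, yaw] about the fixed x, y, z axes, in that order (R = Rz(yaw) Ry(pitch) Rx(roll)).
In Python, from plant import env gives the robot as it stands. Calls block until the motion is done:
- env.movep(position, orientation): joint-space move of the TCP to a pose.
- env.move_linear(position, ori=None, vel=150): straight line of the TCP; ori=None keeps the orientation; vel is the mean speed in mm/s.
- env.goto_joints(angles): joint-space move.
- env.move_gripper(opening, grip_force=None): opening from 0.0 (shut) to 1.0 (fully open); grip_force is the grip in N (None keeps the last); returns when the fingers have stopped.
- env.wait(seconds).
- env.ik(position, orientation): joint angles nearest the present ones, or None.
- env.get_obs(): the state.
- env.get_image(name): name is "scene" or "top" or "wrist"; returns a dict with "image" (384x512x3 uint8, red, green, blue), "mtx" (3x3 intrinsics, pixels), "R" (3x3) and "t" (3): a world point X has camera coordinates R X + t. Camera axes: x right, y down, z forward; pixel columns grow to the right and rows downward; lengths in mm; the calibration is good to about 2 mm. The wrist camera is an equidistant fisheye: a pixel r from the principal point sees the ray r / f radians off the axis. A picture is of the moment at which its call begins. There is no depth.
A pose or a line that the arm cannot do raises env.Unreachable and nothing moves.
- env.hand_in(): hands the job in; it is judged then, once.
The state is a dict: "time": time; "joint_pos": joint angles; "dq": joint speeds; "effort": joint torques, N m; "ee_pos": TCP position; "tool_rot": TCP orientation; "force": force on the tool from outside, world axes, zero at the start; "moment": the same for the moment, N m; "opening": opening from 0.0 (shut) to 1.0 (fully open); "gripper_force": force on a finger pad.
Only numpy, scipy, OpenCV 4.12 (cv2) and the standard library are available. Lean on these libraries where they do the work, as an engineer would, in place of code of your own. Each camera call takes 0.05 s, during which the arm holds its last target. There are 200 camera calls.

### The job

The supplies were stacked up while the bench was wiped. Take the stack apart and put each thing back where it is used: the thread bobbin on the pin of its stand, the wax block flat in its dish, the sanding block flat in its tray, and the broad tape roll centred over the peg of the tape stand with the narrow tape roll, which lies apart, centred on top of it. Let nothing topple over on the way.

Things in the scene. Friction and masses are not known exactly. Their poses are not given: they have to be found in the camera images.
- bobbin_centre (a point): Wooden bobbin wound full with brown thread, at first upright on top of the stack: diameter 42 mm at the two end flanges (39 to 41 mm over the thread), 50 mm high, with an open bore of 22 mm right through along its own z. The point is its centre, 25 mm above its underside; z points up.
- wax_centre (a point): Yellow-brown wax block, at first lying under the bobbin and on the sanding block: 34 mm along its own x, 52 mm along its own y, 20 mm high. The point is its centre, 10 mm above its underside; z points up.
- cork_block_centre (a point): Sanding block, a brown cork block with dark emery paper underneath, at first lying under the wax block and across the broad tape roll: 58 mm along its own x, 95 mm along its own y, 26 mm high. The point is its centre, 13 mm above its underside; z points up.
- broad_roll_centre (a point): Broad cream masking-tape roll, at first lying flat on the bench at the bottom of the stack: outer diameter 108 mm (112 mm over the loose end of the tape), open bore about 78 mm, so a ring wall about 16 mm thick with its middle 46 mm from the axis; 36 mm high. Too wide to span: pinch the ring wall between one finger in the bore and one outside. The point is on the axis, 18 mm above the underside; z points up.
- narrow_roll_centre (a point): Narrow cream masking-tape roll, lying flat on the bench by itself: outer diameter 100 mm (104 mm over the loose end), open bore about 78 mm, ring wall about 11 mm thick with its middle 44.5 mm from the axis; 24 mm high. Pinch its wall as well. The point is on the axis, 12 mm above the underside; z points up.
- thread_stand: Thread stand, fixed: a turned wooden disc, diameter 68 mm, 10 mm thick, with one upright steel pin, diameter 6 mm, whose rounded tip is 69 mm above the bench. The bobbin goes down over the pin until it stands on the disc. Origin on the axis of the pin at bench height.
- wax_dish: Small white enamelled dish with a blue rim, fixed: open top, 68 mm along its own x, 84 mm along its own y (62 by 78 mm inside), floor 3 mm above the bench, rim 11 mm above the bench. Origin at its middle at bench height.
- block_tray: Low wooden tray for the sanding block, fixed: open top, 128 mm along its own x, 91 mm along its own y (120 by 83 mm inside), floor 4 mm above the bench, rim 9 mm above the bench. The block lies in it lengthwise, its 95 mm along the tray's x. Origin at its middle at bench height.
- tape_stand: Tape stand, fixed: a turned wooden disc, diameter 100 mm, 8 mm thick, with a low thick wooden peg in the middle, diameter 44 mm, flat top 18 mm above the bench (10 mm above the disc). The bore of the broad roll goes over the peg and the roll lies flat on the disc; so keep a finger that is inside the bore above the peg: grip the roll by its upper half. Origin on the axis at bench height.
Mind the look-alikes: they are no part of the job. Of the things that look like the part that bears wax_centre, the larger one is meant.

How it is judged (in metres and radians):
At the end, for the whole second after the job is handed in: Upright, flat and at rest (tilt under 0.1 rad): bobbin down on its stand over the pin (12 mm); wax on the floor of its dish (20 mm); sanding block on the floor of its tray (18 mm); broad roll on the tape stand over the peg (15 mm); narrow roll on the broad one (12 mm). Heights within 3 to 5 mm (horizontal distance between bobbin_centre and thread_stand below 0.012 m and z of bobbin_centre in the frame of thread_stand between 0.03 and 0.04 m and angle between each of bobbin_centre, wax_centre, cork_block_centre, broad_roll_centre, narrow_roll_centre's own z axis and vertical below 0.1 rad and horizontal distance between wax_centre and wax_dish below 0.02 m and z of wax_centre in the frame of wax_dish between 0.01 and 0.016 m and horizontal distance between cork_block_centre and block_tray below 0.018 m and z of cork_block_centre in the frame of block_tray between 0.014 and 0.02 m and horizontal distance between broad_roll_centre and tape_stand below 0.015 m and z of broad_roll_centre in the frame of tape_stand between 0.022 and 0.03 m and horizontal distance between narrow_roll_centre and broad_roll_centre below 0.012 m and z of narrow_roll_centre in the frame of tape_stand between 0.051 and 0.061 m and linear speed of each of broad_roll, narrow_roll, cork_block, wax, bobbin below 0.02 m/s); the robot touches nothing.
It fails at once if a bobbin, sanding block, wax block or tape roll topples (tilts by more than 0.8 rad) (angle between any of broad_roll_centre, narrow_roll_centre, cork_block_centre, wax_centre, bobbin_centre's own z axis and vertical above 0.8 rad).
It also fails if it takes over 115 s, if anything falls off the work surface, if the arm or the gripper's body presses on something with over 40 N, if the wrist force passes 120 N, or if a joint passes its speed limit or range.

## Working session

There is one attempt and no reset: what is moved stays moved. The work goes in short steps, each a Python script; the robot and the scene stay as the last script left them, time stands still between calls to the robot, and variables do not carry over. Pictures are saved under pics/ and viewed, at most 14 in all, crops included, and the job is handed in when it is done.

```bash
ls; mkdir -p pics; cat > h.py <<'E'
import numpy as np, cv2
from plant import env
def snap(name,fn):
    d=env.get_image(name); cv2.imwrite('pics/'+fn+'.png',d['image'][:,:,::-1]); np.savez('pics/'+fn+'.npz',mtx=d['mtx'],R=d['R'],t=d['t']); return d
def load(fn): return np.load('pics/'+fn+'.npz')
def ray2z(fn,uv,z):
    d=load(fn); K,R,t=d['mtx'],d['R'],d['t']
    if 'wrist' in fn:
        x=(uv[0]-K[0,2])/K[0,0]; y=(uv[1]-K[1,2])/K[1,1]; r=np.hypot(x,y)+1e-12
        c=np.array([np.sin(r)*x/r,np.sin(r)*y/r,np.cos(r)])
    else: c=np.linalg.inv(K)@np.array([uv[0],uv[1],1.])
    w=R.T@c; o=-R.T@t
    return o+w*(z-o[2])/w[2]
E
python3 - <<'E'
from h import *
for n in ['top','scene','wrist']:
    d=snap(n,n+'0'); print(n,d['mtx'].round(1).tolist(),(-d['R'].T@d['t']).round(1))
    if n!='wrist': cv2.imwrite('pics/%s0b.png'%n,cv2.resize(d['image'][:,:,::-1],(800,600),interpolation=cv2.INTER_CUBIC))
print(env.get_obs())
E
```

```text
pics
top [[389.4, 0.0, 255.2], [0.0, 389.4, 196.0], [0.0, 0.0, 1.0]] [ 422.3 -185.3 1063.9]
scene [[396.1, 0.0, 258.4], [0.0, 396.1, 194.5], [0.0, 0.0, 1.0]] [   95.2 -1006.4   571.7]
wrist [[297.3, 0.0, 260.1], [0.0, 297.3, 192.6], [0.0, 0.0, 1.0]] [ 304.2 -580.1  384.1]
{'time': 0.15, 'joint_pos': array([-1.29258990e+00,  1.24368577e-01,  1.65137543e+00, -3.48832361e-05,
        1.36749750e+00, -8.26148458e-02]), 'dq': array([-2.22354769e-03, -2.63553422e-03, -3.15197511e-03, -4.42570733e-04,
        6.70930191e-05,  1.38841806e-03]), 'effort': array([ 4.06543204e-04, -4.18194330e+01, -3.60473084e+01,  7.75005505e-02,
        4.68533265e-02, -1.03437480e-04]), 'ee_pos': array([ 229.29901321, -607.69387055,  227.65186987]), 'tool_rot': array([-3.13994661e+00, -1.02028084e-04,  3.60828259e-01]), 'force': array([-0.29284926, -0.49684678, -0.19048704]), 'moment': array([0.03261055, 0.01254968, 0.03405236]), 'gripper_force': 0.0, 'opening': 1.0031533781395234}
```

View pics/top0b.png

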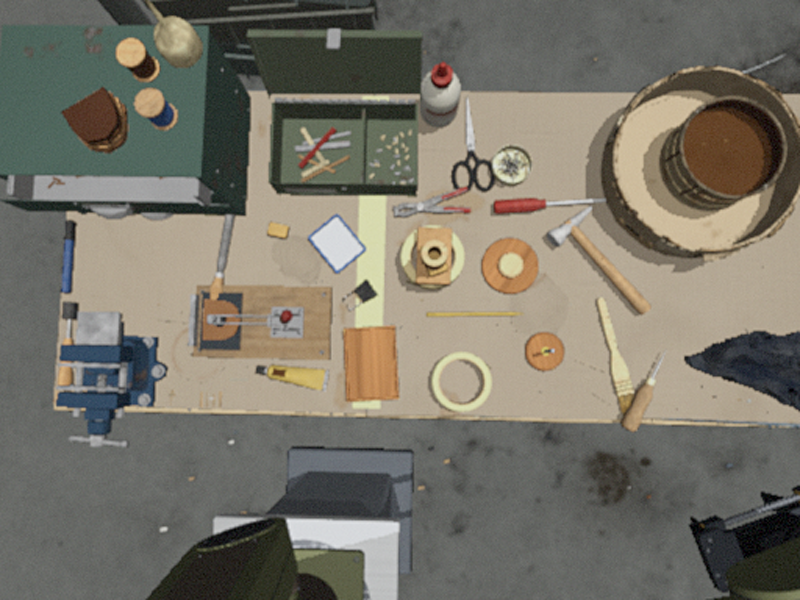

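View pics/scene0b.png

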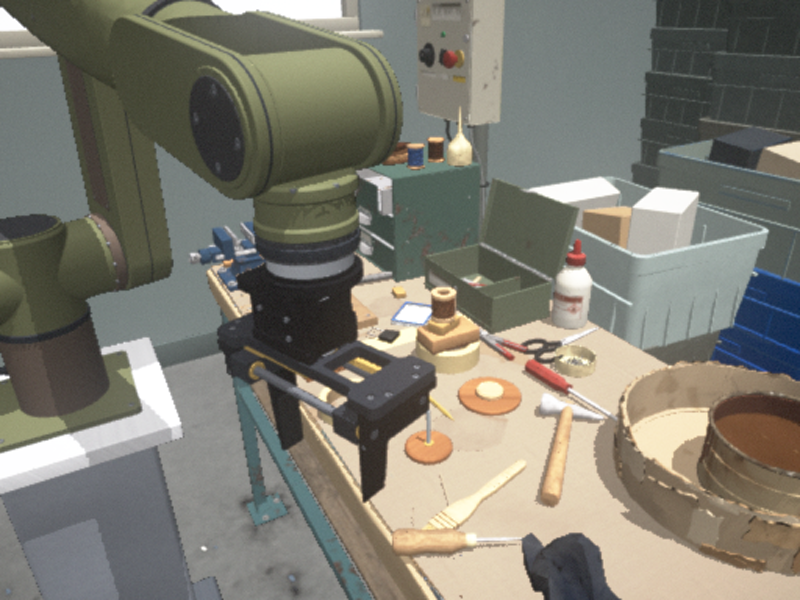

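The top view (800 px scale) shows:
- stack at (433,255) with the wax and bobbin on it
- dish at (337,243)
- tray at (371,362)
- tape stand at (511,265)
- thread stand at (545,351)
- narrow roll at (461,381)

There are two wax candidates: the small block alone at (278,230) and the one under the bobbin at (433,255). The larger one, in the stack, fits. The bobbins on the cabinet at (137,60) and (155,108) are decoys. I'll confirm with an enlarged crop.

```bash
python3 - <<'E'
import cv2
a=cv2.imread('pics/top0.png'); c=a[135:275,170:370]
cv2.imwrite('pics/topc.png',cv2.resize(c,None,fx=4,fy=4,interpolation=cv2.INTER_CUBIC))
E
```

```text
(no output)
```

View pics/topc.png

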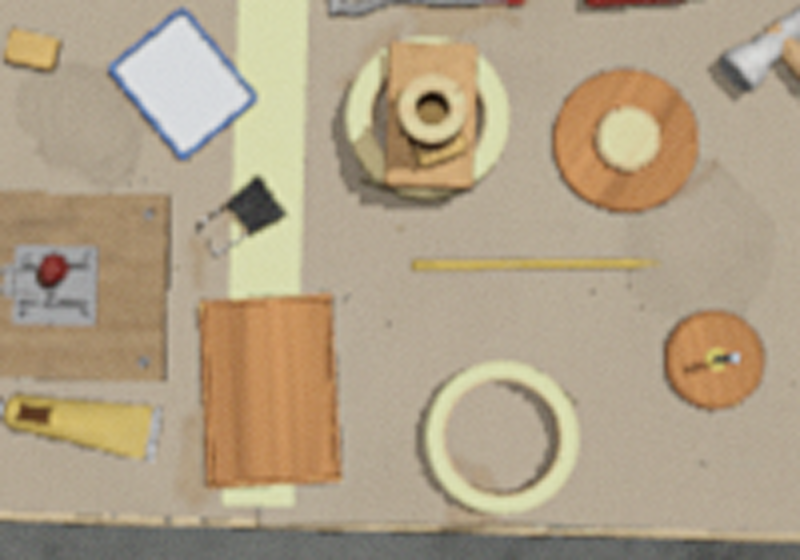

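The crop confirms it. The large wax lies under the bobbin (lower edge from (417,163) to (467,151)), while the loose piece at (32,48) is smaller. Now I'll convert the readings to world positions.

```bash
python3 - <<'E'
from h import *
def P(c,z): return ray2z('top0',((c[0]+.5)/4-.5+170,(c[1]+.5)/4-.5+135),z)[:2]
def quad(n,cs,z):
    p=np.array([P(c,z) for c in cs]); r=cv2.minAreaRect(p.astype(np.float32)); 
    print(n,p.mean(0).round(1),[np.linalg.norm(p[i]-p[i-1]).round(1) for i in range(4)],'edge yaws',[round(float(np.arctan2(*(p[i]-p[i-1])[::-1])),3) for i in range(4)])
for n,c,z in [('bob',(432,108),132),('broad',(428,118),36),('peg',(629,139),18),('tdisc',(627,140),8),('thread',(715,359),10),('narrow',(500,437),24)]: print(n,P(c,z).round(1))
a,b=P((417,164),82),P((467,152),82); d=b-a; L=np.linalg.norm(d); m=(a+b)/2; u=d/L; nn=np.array([-u[1],u[0]]); print('wax',L,(m+26*nn).round(1),'x-axis ang',np.arctan2(u[1],u[0]))
quad('cork',[(391,41),(477,43),(472,188),(387,184)],62)
quad('dish',[(182,9),(256,98),(183,159),(110,70)],11)
quad('tray',[(200,300),(330,295),(341,482),(207,487)],9)
print(env.ik([500,-210,300],[np.pi,0,0]))
E
```

```text
bob [ 591.5 -208.8]
broad [ 602.1 -208.7]
peg [ 593.2 -344.9]
tdisc [ 594.1 -345.1]
thread [ 446.3 -404.2]
narrow [ 391.6 -260. ]
wax 32.65707510237848 [ 593.7 -210.4] x-axis ang -1.3157777333827245
cork [ 600.5 -210.5] [np.float64(94.2), np.float64(56.1), np.float64(95.4), np.float64(55.0)] edge yaws [-0.009, -1.58, 3.121, 1.541]
dish [627.5 -40.4] [np.float64(65.1), np.float64(81.1), np.float64(65.2), np.float64(80.4)] edge yaws [-0.839, -2.431, 2.293, 0.709]
tray [ 418.9 -105.4] [np.float64(126.0), np.float64(88.5), np.float64(125.9), np.float64(90.2)] edge yaws [0.067, -1.513, -3.061, 1.631]
[-4.96626101e-01 -1.50743946e-01  1.80325752e+00 -4.44089210e-16
  1.48907908e+00  1.07417023e+00]
```

```bash
python3 - <<'E'
from h import *
env.movep([520,-250,340],[np.pi,0,.25])
d=snap('wrist','wrist1'); print(env.get_obs()['time'],(-d['R'].T@d['t']).round(1))
# predicted pixels of measured points
cv2.imwrite('pics/wrist1b.png',cv2.resize(d['image'][:,:,::-1],(800,600),interpolation=cv2.INTER_CUBIC))
E
```

```text
1.9333 [ 597.2 -231.4  496. ]
```

View pics/wrist1b.png

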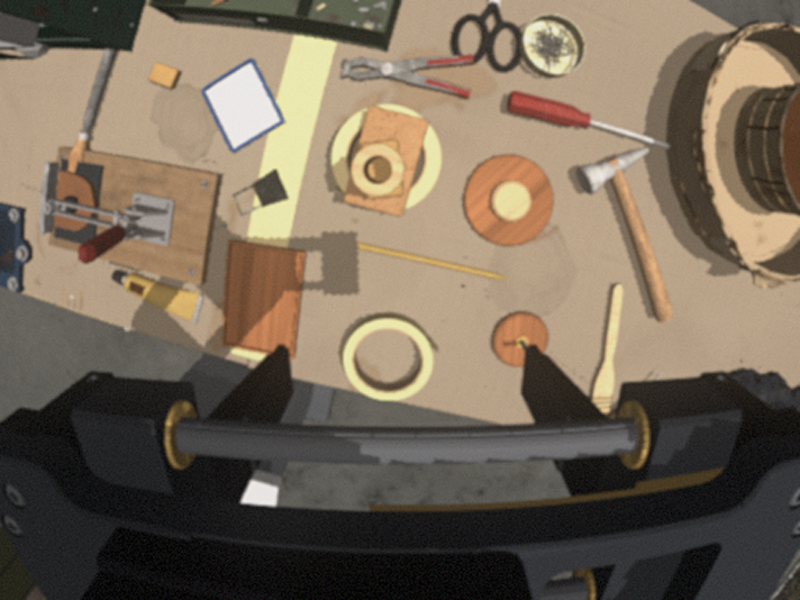

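The wrist view agrees in layout: bobbin top (377,169), broad roll about (386,158), peg (511,201), thread disc (520,339), narrow roll (388,358) with its loose end near (434,345). I'll cross-check these positions against the top view.

```bash
python3 - <<'E'
from h import *
for n,c,z in [('bob',(377,169),132),('broad',(386,158),36),('peg',(511,201),18),('tdisc',(508,200),8),('thread',(520,339),10),('narrow',(388,358),24),('dish',(244,105),11),('tray',(264,297),9)]: print(n,ray2z('wrist1',((c[0]+.5)*.64-.5,(c[1]+.5)*.64-.5),z)[:2].round(1))
d=cv2.imread('pics/wrist1.png')[55:145,200:290]; cv2.imwrite('pics/w1c.png',cv2.resize(d,None,fx=6,fy=6,interpolation=cv2.INTER_CUBIC))
E
```

```text
bob [ 591.3 -209. ]
broad [ 602.4 -209. ]
peg [ 593.2 -344.1]
tdisc [ 593.3 -343. ]
thread [ 447.2 -403. ]
narrow [ 394.4 -261.5]
dish [627.4 -44.6]
tray [ 423.7 -109.7]
```

View pics/w1c.png

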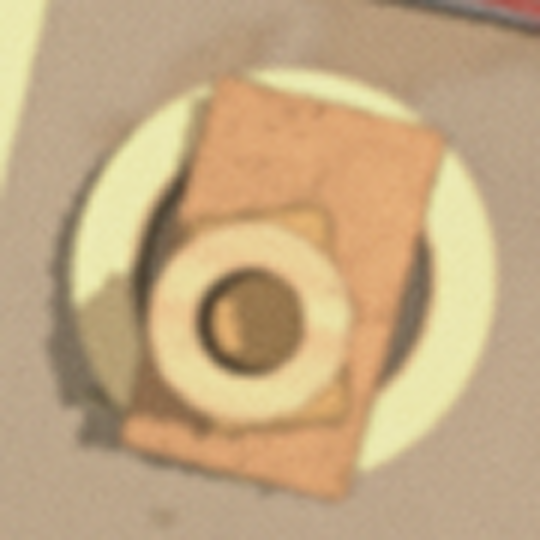

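```bash
cat >> h.py <<'E'
pi=np.pi
def st(m=''):
    o=env.get_obs(); print(m,'t%.1f'%o['time'],o['ee_pos'].round(1),'yaw%.3f'%o['tool_rot'][2],'F',o['force'].round(1),'op%.1fmm'%(o['opening']*95),'g%.1f'%o['gripper_force'])
E
python3 - <<'E'
from h import *
O=[pi,0,.25]
env.move_gripper(.75)
env.movep([591.4,-208.9,170],O); st('above')
env.move_linear([591.4,-208.9,104],vel=120); st('at')
env.move_gripper(0.0,15); st('grip')
env.move_linear([591.4,-208.9,190],vel=150); st('lift')
snap('scene','scene1')
env.movep([446.7,-403.6,150],O)
d=snap('wrist','wrist2'); st('over pin')
s=snap('scene','scene2')
a=cv2.resize(d['image'][130:330,180:460,::-1],(780,557)); cv2.imwrite('pics/w2c.png',a)
E
```

```text
above t3.4 [ 592.1 -209.5  171.6] yaw0.250 F [ 0.  -0.2  0.8] op71.3mm g0.0
at t4.1 [ 591.9 -209.3  105. ] yaw0.250 F [-0.2  0.1 -0.4] op71.6mm g0.0
grip t4.7 [ 591.5 -208.9  104.3] yaw0.250 F [-0.8  0.3  2. ] op40.7mm g15.0
lift t5.4 [ 590.8 -208.7  188.9] yaw0.250 F [-0.3 -0.4 -1.7] op40.8mm g15.0
over pin t6.5 [ 447.7 -402.8  150.2] yaw0.251 F [ 0.1  0.7 -0.5] op41.0mm g15.0
```

View pics/w2c.png

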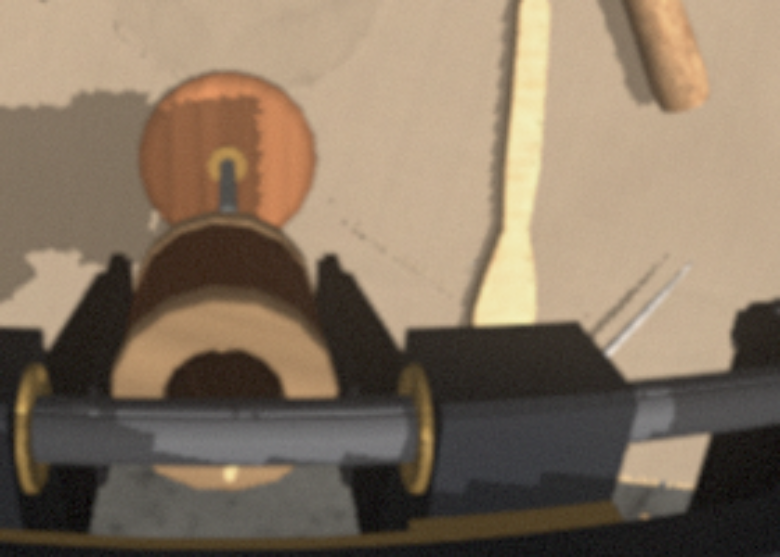

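The bobbin is held upright and centred, with the pin base at (227,163) in line with it. I'll lower it, release, and look at the stack.

```bash
python3 - <<'E'
from h import *
print('pin',ray2z('wrist2',(261,188.2),10).round(1))
O=[pi,0,.25]
env.move_linear([446.7,-403.6,60],vel=120); st('mid')
env.move_linear([446.7,-403.6,33],vel=50); st('down')
if abs(env.get_obs()['force'][2])<15:
    env.move_gripper(.7); st('open')
    env.move_linear([446.7,-403.6,150],vel=200)
    env.movep([530,-218,230],O)
    d=snap('wrist','wrist3'); snap('scene','scene3'); st()
    cv2.imwrite('pics/w3b.png',cv2.resize(d['image'][:,:,::-1],(800,600),interpolation=cv2.INTER_CUBIC))
E
```

```text
pin [ 445.5 -404.7   10. ]
mid t7.4 [ 447.3 -404.1   60.9] yaw0.250 F [ 0.6  0.2 -1.1] op40.2mm g15.0
down t8.1 [ 446.6 -403.5   32.6] yaw0.250 F [0.2 0.5 0.4] op40.5mm g15.0
open t8.8 [ 446.7 -403.6   33.1] yaw0.250 F [ 0.2 -0.3  0.8] op66.6mm g0.0
 t10.5 [ 529.  -219.   228.3] yaw0.248 F [ 0.3 -0.1  0.1] op66.3mm g0.0
```

View pics/w3b.png

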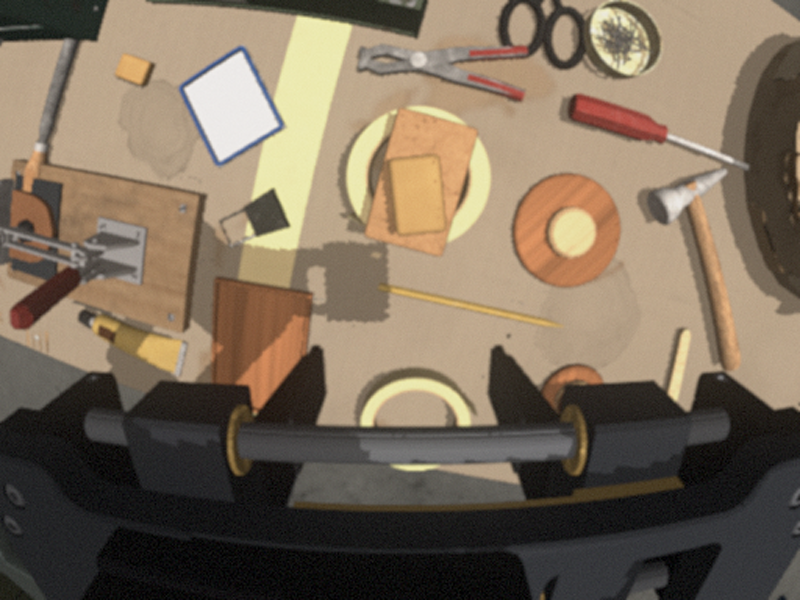

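The wax now shows fully: corners (388,159), (438,154), (445,228), (395,235). Cork corners are (400,109), (478,126), (442,255), (367,234) and dish corners (181,92), (242,47), (284,122), (221,164).

```bash
cat >> h.py <<'E'
def quad(fn,n,cs,z):
    p=np.array([ray2z(fn,((c[0]+.5)*.64-.5,(c[1]+.5)*.64-.5),z)[:2] for c in cs])
    print(n,p.mean(0).round(1),[np.linalg.norm(p[i]-p[i-1]).round(1) for i in range(4)],'yaws',[round(float(np.arctan2(*(p[i]-p[i-1])[::-1])),3) for i in range(4)])
E
python3 - <<'E'
from h import *
quad('wrist3','wax',[(388,159),(438,154),(445,228),(395,235)],82)
quad('wrist3','cork',[(400,109),(478,126),(442,255),(367,234)],62)
quad('wrist3','dish',[(181,92),(242,47),(284,122),(221,164)],11)
quad('wrist1','dish',[(203,94),(251,60),(284,121),(236,151)],11)
quad('wrist1','tray',[(231,240),(305,249),(296,355),(223,341)],9)
E
```

```text
wax [ 592.  -209.1] [np.float64(50.1), np.float64(32.3), np.float64(48.7), np.float64(33.1)] yaws [0.337, -1.216, -2.788, 1.965]
cork [ 600.8 -210.9] [np.float64(90.3), np.float64(54.6), np.float64(94.4), np.float64(54.9)] yaws [-0.01, -1.524, 3.135, 1.544]
dish [627.6 -42.8] [np.float64(76.6), np.float64(65.5), np.float64(77.7), np.float64(64.3)] yaws [0.763, -0.799, -2.393, 2.326]
dish [626.3 -43.2] [np.float64(78.2), np.float64(65.0), np.float64(80.3), np.float64(61.8)] yaws [0.773, -0.806, -2.408, 2.301]
tray [ 422.1 -107.8] [np.float64(122.3), np.float64(86.1), np.float64(125.1), np.float64(91.3)] yaws [0.058, -1.462, -3.041, 1.647]
```

```bash
python3 - <<'E'
from h import *
s=load('scene0')
for z in (0,40,60,80):
  for c in [(417,193),(272,190),(415,104)]:
    X=ray2z('top0',((c[0]+.5)*.64-.5,(c[1]+.5)*.64-.5),z); q=s['mtx']@(s['R']@X+s['t']); q=q[:2]/q[2]/.64
    print(z,c,X[:2].round(),q.round())
E
```

```text
0 (417, 193) [ 723. -180.] [494. 334.]
0 (272, 190) [725.  81.] [425. 285.]
0 (415, 104) [ 888. -173.] [559. 312.]
40 (417, 193) [ 712. -180.] [490. 316.]
40 (272, 190) [714.  71.] [423. 271.]
40 (415, 104) [ 870. -174.] [554. 296.]
60 (417, 193) [ 706. -180.] [488. 307.]
60 (272, 190) [708.  66.] [421. 264.]
60 (415, 104) [ 861. -174.] [551. 288.]
80 (417, 193) [ 700. -180.] [485. 298.]
80 (272, 190) [702.  61.] [420. 256.]
80 (415, 104) [ 853. -174.] [548. 279.]
```

```bash
python3 - <<'E'
from h import *
O=[pi,0,.35]
env.move_gripper(.6)
env.movep([592.3,-209.4,130],O)
env.move_linear([592.3,-209.4,86],vel=100); st('at')
env.move_gripper(0.0,12); st('grip')
env.move_linear([592.3,-209.4,150],vel=120); st('lift')
O=[pi,0,.75]
env.movep([627.3,-42,100],O); st('over dish'); 
d=snap('wrist','wrist4'); a=d['image'][100:300,170:350,::-1]; cv2.imwrite('pics/w4c.png',cv2.resize(a,None,fx=3,fy=3))
E
```

```text
at t12.1 [ 592.2 -209.5   86.1] yaw0.350 F [-0.1 -0.3  0.3] op57.1mm g0.0
grip t12.6 [ 592.6 -209.5   86.5] yaw0.350 F [-0.4  0.3  1.1] op33.8mm g12.0
lift t13.2 [ 591.9 -209.2  149.4] yaw0.350 F [-0.4  0.6 -0.8] op33.7mm g12.0
over dish t14.0 [627.2 -42.6  99.8] yaw0.749 F [-0.1  0.4 -0.1] op33.8mm g12.0
```

View pics/w4c.png

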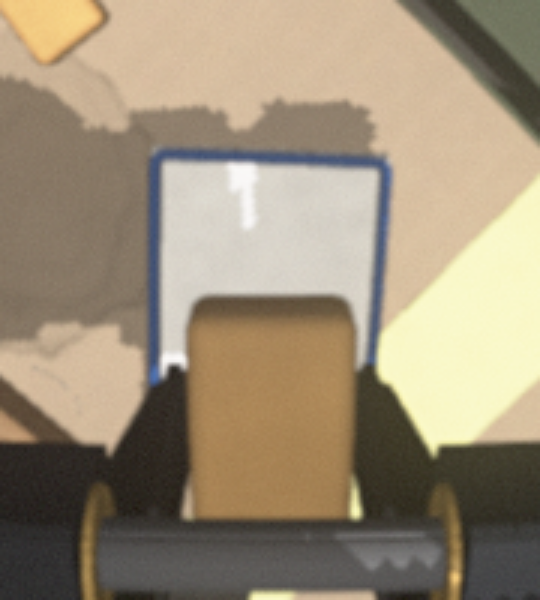

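Wax is level and centred over the dish (top corners (157,152), (386,162)). Next I'll place it and then move the sanding block.

```bash
python3 - <<'E'
from h import *
env.move_linear([627.3,-42.5,45],vel=120)
env.move_linear([627.3,-42.5,27.3],vel=40); st('wax down')
env.move_gripper(.6); st('open')
env.move_linear([627.3,-42.5,130],vel=200)
O=[pi,0,-.012]
env.movep([600.8,-210.8,130],O)
env.move_gripper(.85)
env.move_linear([600.8,-210.8,58],vel=120); st('at')
env.move_gripper(0.0,20); st('grip')
env.move_linear([600.8,-210.8,110],vel=120); st('lift')
env.movep([421.2,-107,90],[pi,0,.075])
d=snap('wrist','wrist5');st('over tray'); cv2.imwrite('pics/w5b.png',cv2.resize(d['image'][:,:,::-1],(800,600)))
E
```

```text
wax down t15.2 [627.1 -42.4  26.9] yaw0.750 F [-0.2  0.8 -0.6] op34.0mm g12.0
open t15.9 [627.3 -42.5  27.3] yaw0.750 F [ 0.9 -0.1 -0.2] op56.8mm g0.0
at t18.6 [ 601.3 -211.1   58.6] yaw-0.012 F [ 0.5  0.2 -0.1] op80.7mm g0.0
grip t19.1 [ 601.2 -210.9   58.7] yaw-0.012 F [-0.4  0.5  2.9] op58.3mm g20.0
lift t19.7 [ 600.6 -210.7  109.8] yaw-0.012 F [ 0.3  0.9 -1.2] op58.3mm g20.0
over tray t20.6 [ 422.7 -107.8   90.9] yaw0.075 F [ 0.2 -0.1  0.4] op58.4mm g20.0
```

View pics/w5b.png

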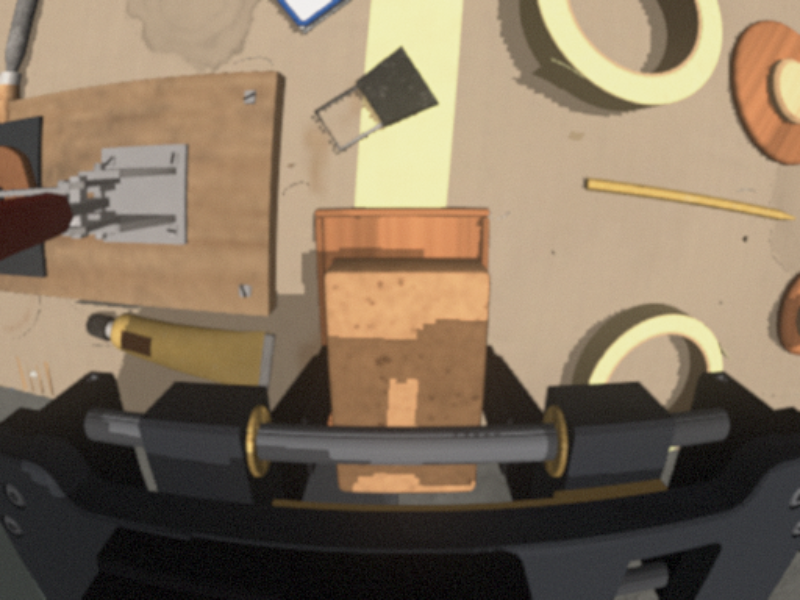

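Tray far corners are at (316,210), (489,208), so the tray centre lies about 2 mm to the left of the block. The broad roll's loose end is on its lower-left side, near (560,65). I'll place the block and look at both rolls.

```bash
python3 - <<'E'
from h import *
print([ray2z('wrist5',((c[0]+.5)*.64-.5,(c[1]+.5)*.64-.5),9).round(1) for c in [(316,210),(489,208)]])
env.move_linear([420.5,-105.8,45],vel=120)
env.move_linear([420.5,-105.8,26.4],vel=40); st('cork down')
env.move_gripper(.85); st('open')
env.move_linear([420.5,-105.8,120],vel=200)
env.movep([510,-245,230],[pi,0,0]); env.wait(.2)
d=snap('wrist','wrist6');st('hover'); cv2.imwrite('pics/w6b.png',cv2.resize(d['image'][:,:,::-1],(800,600),interpolation=cv2.INTER_CUBIC))
E
```

```text
[array([477.9, -56.5,   9. ]), array([ 485.6, -145.6,    9. ])]
cork down t21.8 [ 420.3 -105.7   26.5] yaw0.075 F [-2.   1.2  4.4] op58.4mm g20.0
open t22.4 [ 420.5 -105.8   26.4] yaw0.075 F [-0.1  0.6 -0.1] op80.6mm g0.0
hover t24.1 [ 509.3 -243.8  228.9] yaw0.001 F [ 0.5  0.1 -0.2] op80.7mm g0.0
```

View pics/w6b.png

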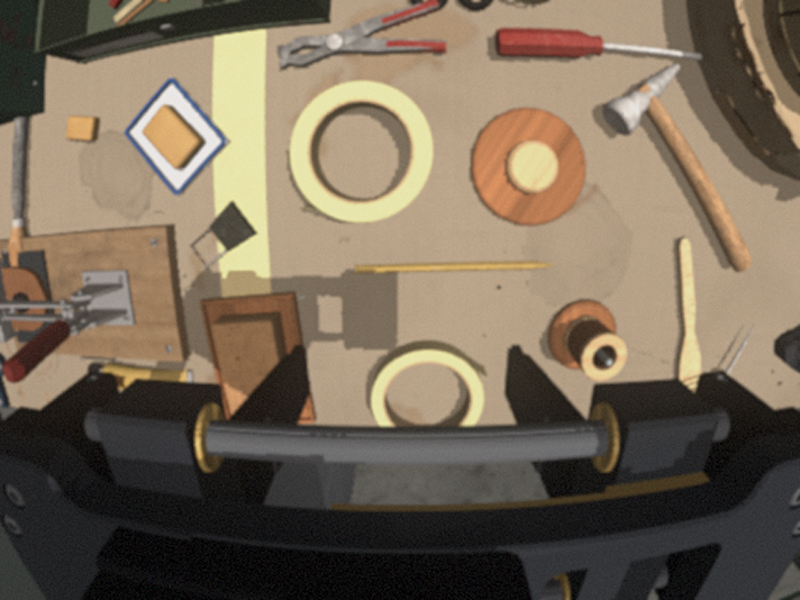

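Bobbin is on the pin, wax sits in the dish, the block is in the tray. Broad roll is at (362,151), disc (528,166), peg top (533,166).

```bash
python3 - <<'E'
from h import *
w=lambda c,z:ray2z('wrist6',((c[0]+.5)*.64-.5,(c[1]+.5)*.64-.5),z)[:2]
print('broad',w((362,151.5),36).round(1),'disc',w((528.5,166),8).round(1),'peg',w((533,166),18).round(1))
c=np.array([602.2,-208.9]); f=np.radians(-120); o=46*np.array([np.cos(f),np.sin(f)]); p=c+o
O=[pi,0,f+pi/2]
env.movep([*p,110],O); env.move_gripper(.45)
env.move_linear([*p,30],vel=100); st('at')
env.move_gripper(0.0,40); st('grip')
env.move_linear([*p,60],vel=60); st('lift')
env.wait(.2)
d=snap('wrist','wrist7'); snap('scene','scene7'); s=cv2.imread('pics/scene7.png')[150:300,230:430]
a=cv2.resize(d['image'][:,:,::-1],(512,384)); cv2.imwrite('pics/w7b.png',np.vstack([a[20:330,:],cv2.resize(s,(384,288))[:280,:].copy() if 0 else cv2.copyMakeBorder(cv2.resize(s,(373,280)),0,0,0,139,cv2.BORDER_CONSTANT)]))
E
```

```text
broad [ 601.9 -210.3] disc [ 593.5 -342.9] peg [ 593.6 -344. ]
at t26.4 [ 579.8 -249.1   30.8] yaw-0.524 F [-0.5  0.9 -0. ] op42.9mm g0.0
grip t27.0 [ 579.4 -248.8   30.4] yaw-0.524 F [-0.1  1.4  2.5] op17.7mm g39.2
lift t27.6 [ 579.2 -248.8   60.2] yaw-0.524 F [ 0.3  0.5 -1.5] op17.3mm g39.2
```

View pics/w7b.png

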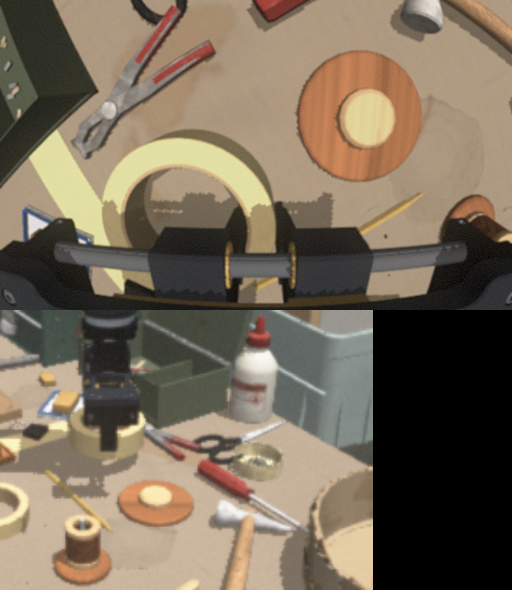

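The broad roll is held level, with the stand free at (360,117). I'll carry it over and place it.

```bash
python3 - <<'E'
from h import *
f=np.radians(-120); o=46*np.array([np.cos(f),np.sin(f)]); p=np.array([593.5,-344.3])+o
env.move_linear([*p,65],vel=100); env.wait(.2)
env.move_linear([*p,38.3],vel=40); st('down')
env.wait(.2); st()
env.move_gripper(.45); st('open')
env.move_linear([*p,140],vel=150)
# back off toward the narrow roll and look at both
env.movep([420,-250,230],[pi,0,0]); env.wait(.2)
d=snap('wrist','wrist8');st('hover'); cv2.imwrite('pics/w8b.png',cv2.resize(d['image'][:,:,::-1],(800,600),interpolation=cv2.INTER_CUBIC))
E
```

```text
down t30.5 [ 570.4 -384.1   38.4] yaw-0.524 F [-1.3  0.9  3.2] op17.1mm g40.6
 t30.7 [ 570.4 -384.1   38.4] yaw-0.524 F [-2.1  0.4  2.2] op17.3mm g40.6
open t31.3 [ 570.5 -384.2   38.3] yaw-0.524 F [-0.2 -0.5  0.7] op42.8mm g0.0
hover t33.3 [ 420.3 -250.4  229.3] yaw-0.000 F [-0.8  0.3 -0.2] op43.0mm g0.0
```

View pics/w8b.png

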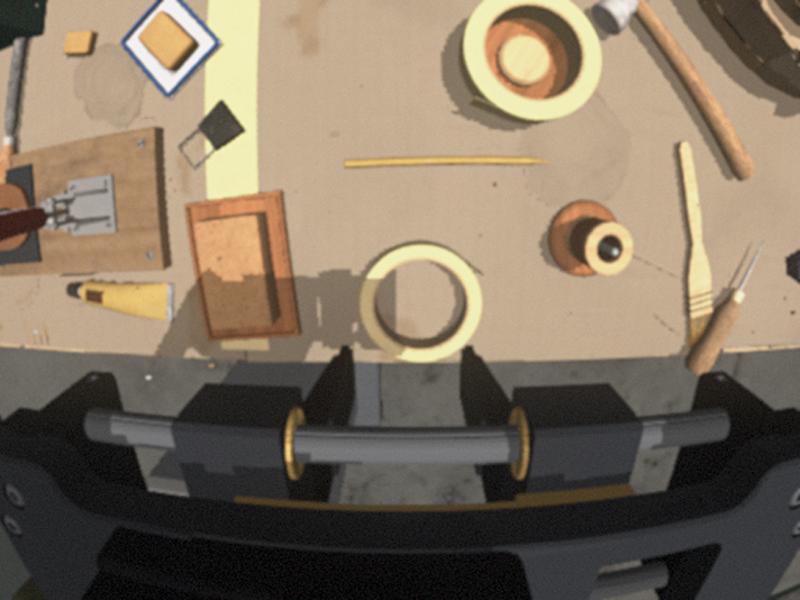

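The broad roll encircles the peg (about (532,55)). The narrow roll is centred at (421,302) with its loose end at (480,270), so I'll pinch its left (+y) wall.

```bash
python3 - <<'E'
from h import *
w=lambda c,z:ray2z('wrist8',((c[0]+.5)*.64-.5,(c[1]+.5)*.64-.5),z)[:2]
n=w((421,302),24); print('narrow',n.round(1),'ext',w((359,302),12).round(1),w((483,302),12).round(1),'broad',w((532,53),44).round(1))
assert np.linalg.norm(n-[392,-261])<6
c=np.array([*( (n+[393,-260.8])/2 )]); p=c+[0,44.5]; print(c)
env.movep([*p,90],[pi,0,0]); env.move_gripper(.42)
env.move_linear([*p,19],vel=100); st('at')
env.move_gripper(0.0,30); st('grip')
env.move_linear([*p,110],vel=100); st('lift')
q=np.array([593.5,-344.3])+[0,44.5]
env.move_linear([*q,110],vel=120); env.wait(.3); st('over')
d=snap('wrist','wrist9'); snap('scene','scene9')
s=cv2.imread('pics/scene9.png')[150:300,230:430]
cv2.imwrite('pics/w9b.png',np.vstack([d['image'][60:300,:,::-1],cv2.copyMakeBorder(cv2.resize(s,(453,340)),0,0,0,59,cv2.BORDER_CONSTANT)]))
E
```

```text
narrow [ 393.4 -262.1] ext [ 389.8 -210.3] [ 389.8 -315. ] broad [ 591.5 -343.3]
[ 393.19328357 -261.4323305 ]
at t35.1 [ 393.6 -217.2   19.5] yaw-0.000 F [ 0.1  0.  -0.2] op40.0mm g0.0
grip t35.7 [ 393.4 -217.1   19.4] yaw0.000 F [-0.9  0.3  2.3] op13.2mm g34.4
lift t36.7 [ 392.6 -216.5  109.1] yaw-0.000 F [ 0.   0.4 -0.9] op13.0mm g34.4
over t39.0 [ 593.4 -299.8  110.1] yaw-0.000 F [ 0.3 -0.4 -1.5] op13.1mm g34.4
```

View pics/w9b.png

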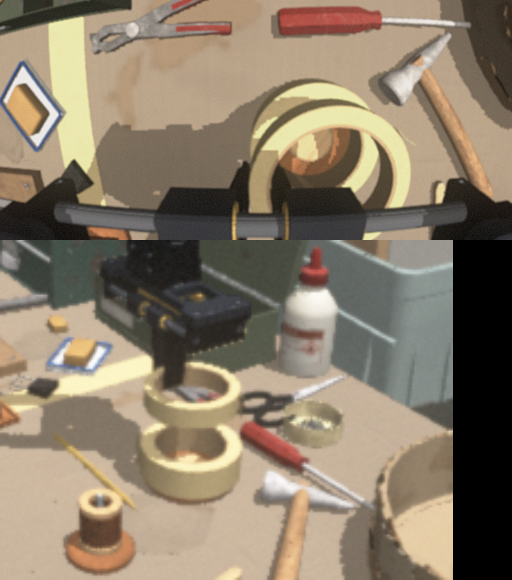

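The narrow roll hangs level above the broad one. I'll check centring from the pixels (narrow right edge 410, far edge row 164; broad far edge row 140), then place.

```bash
python3 - <<'E'
from h import *
print('narrow right',ray2z('wrist9',(410,235),115).round(1),'far',ray2z('wrist9',(332,164),115).round(1),'broad far',ray2z('wrist9',(312,139),44).round(1))
q=[593.3,-299.6]
env.move_linear([*q,75],vel=100)
env.move_linear([*q,63.3],vel=30); env.wait(.2); st('down')
env.move_gripper(.42); st('open')
env.move_linear([*q,160],vel=120)
env.movep([500,-280,260],[pi,0,0]); env.wait(.2); st()
d=snap('wrist','wrist10'); snap('scene','scene10'); snap('top','top10')
s=cv2.imread('pics/scene10.png')[150:300,230:430]
cv2.imwrite('pics/w10b.png',np.vstack([d['image'][:250,:,::-1],cv2.copyMakeBorder(cv2.resize(s,(453,340)),0,0,0,59,cv2.BORDER_CONSTANT)]))
E
```

```text
narrow right [ 601.8 -392.1  115. ] far [ 644.6 -338.   115. ] broad far [ 650.3 -339.2   44. ]
down t40.3 [ 593.4 -299.7   63.5] yaw-0.000 F [0.7 1.3 0.6] op13.4mm g34.1
open t41.0 [ 593.3 -299.6   63.3] yaw-0.000 F [0.  0.3 0.9] op39.9mm g0.0
 t42.8 [ 500.  -279.6  257.3] yaw0.000 F [-0.3  0.2 -0.7] op40.0mm g0.0
```

View pics/w10b.png

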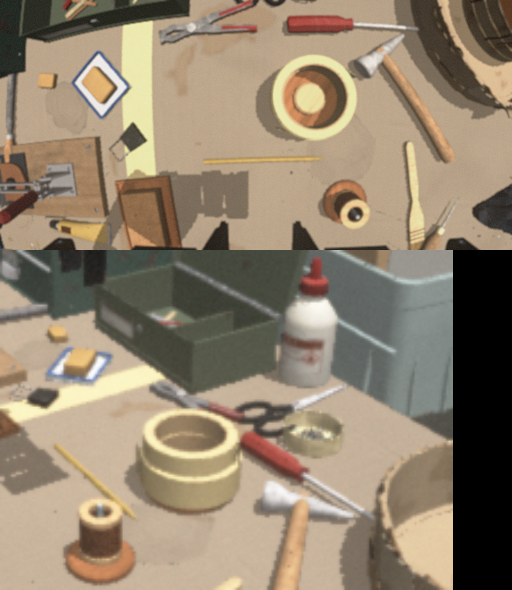

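Narrow sits concentric on broad, bobbin is on its pin and the wax is in its dish. I'll do one numeric check of the block in the tray from the earlier picture, then hand in.

```bash
python3 - <<'E'
from h import *
quad('wrist8','tray',[(186,203),(284,191),(300,333),(209,340)],9)
quad('wrist8','cork',[(194,217),(264,212),(277,325),(211,335)],30)
st(); print(env.hand_in())
E
```

```text
tray [ 418.9 -107.8] [np.float64(127.0), np.float64(91.5), np.float64(123.9), np.float64(89.8)] yaws [0.071, -1.512, -3.085, 1.664]
cork [ 419.3 -109. ] [np.float64(102.9), np.float64(62.3), np.float64(94.1), np.float64(63.1)] yaws [0.043, -1.552, -3.094, 1.73]
 t42.9 [ 500.1 -279.8  258.5] yaw0.000 F [ 0.3 -0.  -0.5] op39.5mm g0.0
the job is handed in; nothing more can be done
None
```

The job is handed in at about 43 s with all five things in place by the last pictures: bobbin on its pin, wax in its dish, sanding block in its tray, and the narrow roll centred on the broad roll over the peg; nothing toppled, and the hand-in call gave no verdict.

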